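# Press home the four cover clips of a junction box, crosswise

### The arm

A 7-joint arm with a two-finger parallel gripper is mounted at the origin on the work surface. World frame = base frame: x ahead of the robot, y to its left, z up, the work surface at z = 0. Lengths are in m, angles in rad, forces in N, time in s.
With the tool pointing down it reaches from about 0.4 to 0.875 m from the base axis. Payload 6.5 kg.
Tool frame: the origin (TCP) lies midway between the tips of the shut fingers; the grasp point (between the pads) lies 19 mm behind it; z points along the fingers, y is the line along which they close (so a half turn about z gives the same grasp; the last joint's range is limited). The gripper opens to 88 mm and grips with 3 to 60 N. Pads are 18 mm wide; open, the fingers measure 123 mm over their backs; the gripper's body (75 mm by 187 mm) begins 45 mm behind the grasp point.
Start: joints at [1.199, 0.536, -0.004, 1.538, 0.003, 1.067, -0.071], TCP at [0.196, -0.62, 0.239] pointing down, gripper open.
Joint ranges: [-2.7, 2.7], [-0.37, 2.16], [-1.27, 1.26], [0.24, 2.4], [-1.31, 4.45], [0.19, 1.91], [-2.76, 2.76]. Speed limits (rad/s): [2.39, 2.39, 3.14, 3.14, 3.14, 3.14, 3.14].

### API

Orientations are given as a rotation vector (axis times angle).
In Python, from plant import monitor, imaging, hand_in, models gives the robot as it stands.
- The arm moves only by the tool apply_moves, never from a script. Its argument "rows" is a list of rows, each an object of numbers: "tx", "ty", "tz": the shift along the tool's x, y, z each as a share of 15 cm, from -1 to 1; "rx", "ry", "rz": the turn, a rotation vector about the tool's x, y, z each as a share of 45 degrees, from -1 to 1; "claw": the closure, from 0 (fully open) to 1 (shut). A call has 1 to 12 rows; each row shifts and turns the commanded pose from where the row before left it, along the tool's axes as they then stand; what a row does not reach is not made up. A row lasts 1/10 s, in which the tool goes at most 50 mm and 8.59 degrees, less where a joint would pass 70% of its speed; a pose out of reach is approached as far as the arm can. A call with a number of a shift or a turn outside -1 to 1 is refused whole. A call with a gripper value outside its range is refused whole. The fingers move at their own pace and stop on an object; the grip force is fixed at half the most. Time passes only in rows, so rows that do not move let the fingers close. It gives the time, the measured TCP pose, the force, the opening and the grip force at its end, in the units of the state.
- monitor.read_state(): the state, without advancing time (a new reading comes with each control period).
- imaging.capture(name): name is "scene" or "side" or "wrist"; returns a dict with "pixels" (400x640x3 uint8, red, green, blue), "z_map" (400x640 float32, m along the optical axis (not along the pixel's ray), 0 where there is no reading), "intrinsics" (3x3 intrinsics, pixels), "extrinsics" (4x4, takes a point from camera to world coordinates); the wrist camera has in their place "hand_eye" (4x4, takes a point from camera to tool coordinates, whose origin is the TCP and whose axes are the flange's). Camera axes: x right, y up, looking along -z (the intrinsics and any distortion apply to the point x, -y, -z); pixel columns grow to the right and rows downward; lengths in m; the calibration is good to about 2 mm. A picture is of the moment at which its call begins: read the wrist's pose just before it.
- hand_in(): hands the job in; it is judged then, once.
Trained networks look in the newest picture that a camera, given by its name, has taken for a name from the list of things; names that differ only in an ending like _2 or _b are one class to them, and where a whole thing is asked for, a point or a joint stands for the part that bears it (a point fixed in the world has none). Each returns a list of dicts, best first, with "confidence" (0 to 1); they miss things now and then, are a little off and sometimes report something else, mostly with a low value. They report only what shows in the picture. A call takes as long as a camera call.
- models.recognise(camera, thing): "rect" ([centre column, centre row, width, height] in pixels, round what is visible of it).
- models.mark_of(camera, thing): "pixel" ([row, column] in pixels: a listed point, or the origin of a listed thing).
The state is a dict: "time_s": time; "qpos": joint angles; "qd": joint speeds; "effort": joint torques, N m; "ee_pos": TCP position; "orientation": TCP orientation; "ft_force": force on the tool from outside, world axes, zero at the start; "wrist_torque": the same for the moment, N m; "width": opening from 0.0 (shut) to 1.0 (fully open); "gripper_force": force on a finger pad.
Only numpy, scipy, OpenCV 4.12 (cv2) and the standard library are available. Lean on these libraries where they do the work, as an engineer would, in place of code of your own. Each camera call takes 0.05 s, during which the arm holds its last target. There are 200 camera calls.

### The job

One of the two grey junction boxes has its cover laid on, but its four round push clips still stand proud. Close the cover evenly by pressing the clips gently home with a fingertip, one at a time and crosswise: first the clip beside the cable gland, then the one diagonally opposite it, then the other clip at the gland's end, and last the remaining one. Do not pick up or shove the box, and leave the finished box and everything else on the bench alone.

Things in the scene. Friction and masses are not known exactly. Their poses are not given: they have to be found in the camera images.
- box: the junction box to finish: light grey plastic, 172 x 122 mm over the cover, cover top 60 mm above the bench, about 0.65 kg, loose on the bench, its four clips standing proud. Origin: centre of the underside; x along the length, y across, z up. The black cable gland (33 mm across, axis 24 mm up) sticks out 33 mm from the -x end, at y = +30 mm.
- clip_gland_top (a point): centre of the top of a black round push clip head, 22 mm across and 4 mm thick, on the box cover, beside the cable gland: box x -70 mm, y +46 mm. Seated it is 66 mm above the bench; unpressed, 78 mm. The point moves with the clip.
- clip_gland (a joint): how far this clip has been pushed straight down, m: 0 standing fully proud, 0.012 home (head down on the cover, its 2 mm black sealing washer between: a hard stop). About 3 N moves it, with no spring: it stays where it is left. Pressing with over 50 N would crack the cover. Starts anywhere from 0 to 0.003.
- clip_diagonal_top (a point): centre of the top of a black round push clip head, 22 mm across and 4 mm thick, on the box cover, across the diagonal from the clip beside the gland: box x +70, y -46. Seated it is 66 mm above the bench; unpressed, 78 mm. The point moves with the clip.
- clip_diagonal (a joint): how far this clip has been pushed straight down, m: 0 standing fully proud, 0.012 home (head down on the cover, its 2 mm black sealing washer between: a hard stop). About 3 N moves it, with no spring: it stays where it is left. Pressing with over 50 N would crack the cover. Starts anywhere from 0 to 0.003.
- clip_gland_end_top (a point): centre of the top of a black round push clip head, 22 mm across and 4 mm thick, on the box cover, the other clip at the gland's end of the box: box x -70, y -46. Seated it is 66 mm above the bench; unpressed, 78 mm. The point moves with the clip.
- clip_gland_end (a joint): how far this clip has been pushed straight down, m: 0 standing fully proud, 0.012 home (head down on the cover, its 2 mm black sealing washer between: a hard stop). About 3 N moves it, with no spring: it stays where it is left. Pressing with over 50 N would crack the cover. Starts anywhere from 0 to 0.003.
- clip_last_top (a point): centre of the top of a black round push clip head, 22 mm across and 4 mm thick, on the box cover, the other clip at the end away from the gland: box x +70, y +46. Seated it is 66 mm above the bench; unpressed, 78 mm. The point moves with the clip.
- clip_last (a joint): how far this clip has been pushed straight down, m: 0 standing fully proud, 0.012 home (head down on the cover, its 2 mm black sealing washer between: a hard stop). About 3 N moves it, with no spring: it stays where it is left. Pressing with over 50 N would crack the cover. Starts anywhere from 0 to 0.003.
- box_done: the finished junction box: same size and build, gland at its own -x end, y = +30 mm, all four clip heads already down (tops 66 mm above the bench). Loose. Origin: centre of the underside.
- fitting_mid: black plastic pipe adapter standing on end between the boxes, 37 mm across its hexagon, 46 mm tall. Loose. Origin: centre of the underside.
- elbow: black plastic pipe elbow lying flat beyond the boxes, two legs 34 mm long along its +x and +y, 29 mm across. Loose. Origin: under the corner of the two legs.
- fitting_side: second black pipe adapter, standing, 37 mm across, 46 mm tall, at the far left. Loose. Origin: centre of the underside.
- screwdriver: black-handled screwdriver 190 mm long and up to 30 mm thick, lying between the boxes, on the robot's side. Loose. Origin: on its underside, x along it towards the tip.
- tape: roll of brown tape lying flat, 90 mm across, 25 mm high, near left. Loose. Origin: centre of the underside.
- cup: white plastic cup, 60 mm across, 50 mm tall, near right. Loose. Origin: centre of the underside.

How it is judged:
On the way, in this order (a step that is already met when the one before it is completed fails the run):
1. the clip beside the gland is pressed home (value of joint clip_gland above 0.0105 m), for 0.2 s.
2. the clip diagonally opposite is pressed home (value of joint clip_diagonal above 0.0105 m), for 0.2 s.
3. the other clip at the gland's end is pressed home (value of joint clip_gland_end above 0.0105 m), for 0.2 s.
4. the last clip is pressed home (value of joint clip_last above 0.0105 m), for 0.2 s.
At the end, for the whole second after the job is handed in: All four clips of the box are home (within 1.5 mm of the full 12 mm), the box stands flat and still on the bench within 15 mm of where it was (value of joint each of clip_gland, clip_diagonal, clip_gland_end, clip_last above 0.0105 m and height (world z) of box below 0.004 m and angle between box's own z axis and vertical below 0.03 rad and distance of box from where it was at the start of the episode below 0.015 m and linear speed of box below 0.01 m/s); the robot touches nothing.
It fails at once if a clip is pressed before the one that comes before it in the order is home ((value of joint clip_diagonal above 0.008 m and value of joint clip_gland below 0.0105 m) or (value of joint clip_gland_end above 0.008 m and value of joint clip_diagonal below 0.0105 m) or (value of joint clip_last above 0.008 m and value of joint clip_gland_end below 0.0105 m)).
It fails at once if the box or a clip is pressed harder than 50 N (contact force between the fingers and box above 50 N).
It fails at once if the box is lifted by 8 mm, tipped or shoved by more than 15 mm (height (world z) of box above 0.008 m or angle between box's own z axis and vertical above 0.1 rad or distance of box from where it was at the start of the episode above 0.015 m).
It fails at once if the finished box is pressed with more than 3 N, or moved by more than 10 mm (contact force between any of the arm, the fingers and box_done above 3 N or distance of box_done from where it was at the start of the episode above 0.01 m).
It fails at once if another thing on the bench is moved by more than 20 mm (distance of any of fitting_mid, elbow, fitting_side, screwdriver, tape, cup from where it was at the start of the episode above 0.02 m).
It also fails if it takes over 48 s, if anything falls off the work surface, if the arm or the gripper's body presses on something with over 40 N, if the wrist force passes 120 N, or if a joint passes its speed limit or range.

## Working session

There is one attempt and no reset: what is moved stays moved. The work goes in short steps, Python scripts to look and compute and a tool call to move; the robot and the scene stay as the last step left them, time stands still between calls to the robot, and variables do not carry over. Pictures are saved under pics/ and viewed, at most 10 in all, crops included, and the job is handed in when it is done.

Besides the shell and the picture viewer there is one more tool, called after "Call:" by a JSON object that holds its "name" and its "arguments". apply_moves: Moves the arm, as the interface text tells. Its arguments: {"type":"object","properties":{"rows":{"type":"array"}},"required":["rows"]}

```bash
mkdir -p pics; cat > h.py <<'E'
import numpy as np, cv2
from scipy.spatial.transform import Rotation as R
from plant import monitor, imaging, hand_in, models
def cap(n):
    s=monitor.read_state(); c=imaging.capture(n)
    if n=="wrist":
        T=np.eye(4); T[:3,:3]=R.from_rotvec(s["orientation"]).as_matrix(); T[:3,3]=s["ee_pos"]; E=T@c["hand_eye"]
    else: E=c["extrinsics"]
    return c,np.array(E)
def save(c,f): cv2.imwrite("pics/"+f,c["pixels"][:,:,::-1])
def ray(c,E,row,col):
    K=np.array(c["intrinsics"]); d=np.linalg.inv(K)@[col,row,1]; return E[:3,3],E[:3,:3]@[d[0],-d[1],-d[2]]
def depth_pt(c,E,row,col):
    o,d=ray(c,E,row,col); r,k=int(round(row)),int(round(col))
    z=c["z_map"][max(r-1,0):r+2,max(k-1,0):k+2]; z=z[z>0]
    return o+d*np.median(z) if z.size else None
def at_z(c,E,row,col,z):
    o,d=ray(c,E,row,col); return o+d*(z-o[2])/d[2]
def proj(c,E,p):
    q=np.linalg.inv(E)@np.r_[p,1]; u=np.array(c["intrinsics"])@[q[0],-q[1],-q[2]]; return u[:2]/u[2]
CL=["clip_gland_top","clip_diagonal_top","clip_gland_end_top","clip_last_top"]
E
python3 - <<'E'
from h import *
np.set_printoptions(precision=4,suppress=True)
s=monitor.read_state(); print(s)
for n in ("scene","side"):
    c,E=cap(n); save(c,n+"0.png"); print(n,E[:3,3], c["intrinsics"], [k for k in c])
    for t in CL+["box","box_done"]:
        for m in models.mark_of(n,t)[:3]:
            r,k=m["pixel"]; print(t,round(m["confidence"],2),np.array([r,k]),depth_pt(c,E,r,k),at_z(c,E,r,k,.077 if "clip" in t else 0))
    for t in ("box","box_done"):
        print(t,[(round(m["confidence"],2),np.round(m["rect"])) for m in models.recognise(n,t)[:3]])
E
```

```text
{'time_s': 0.0, 'qpos': array([ 1.1988,  0.5371, -0.0044,  1.5389,  0.0026,  1.0673, -0.0712]), 'qd': array([ 0.0003, -0.0001, -0.0011, -0.0001, -0.0001, -0.0001,  0.0007]), 'effort': array([ -0.0004, -57.0999,   0.9901, -25.1611,  -0.0563,   0.018 ,
         0.0001]), 'ee_pos': array([ 0.1955, -0.6193,  0.2379]), 'orientation': array([-3.1033, -0.4783,  0.0006]), 'ft_force': array([ 0.1576, -0.053 , -0.4762]), 'wrist_torque': array([ 0.0059, -0.011 ,  0.049 ]), 'gripper_force': 0.0, 'width': 0.9991463219332651}
scene [ 1.2757 -0.3455  0.6418] [[436.2977   0.     324.3873]
 [  0.     436.2977 200.4886]
 [  0.       0.       1.    ]] ['pixels', 'z_map', 'intrinsics', 'extrinsics']
clip_gland_top 0.39 [218.6 266.9] [ 0.5245 -0.1121  0.0779] [ 0.5233 -0.1117  0.077 ]
clip_diagonal_top 0.62 [269.2 231.4] [ 0.6494 -0.2272  0.0769] [ 0.6495 -0.2272  0.077 ]
clip_gland_end_top 0.4 [225.1 225.1] [ 0.5092 -0.2013  0.0775] [ 0.5085 -0.2012  0.077 ]
clip_last_top 0.52 [258.1 278.2] [ 0.6585 -0.1365  0.0785] [ 0.6568 -0.1359  0.077 ]
box 0.79 [266.1 254.5] [ 0.643  -0.1808  0.0619] [ 0.5755 -0.1
[... 493 characters left out ...]
.0001] [ 0.6498 -0.2485  0.077 ]
clip_gland_end_top 0.56 [169.6 348.8] [ 0.4982 -0.1941  0.075 ] [ 0.4975 -0.191   0.077 ]
clip_gland_end_top 0.49 [200.8 266.4] [ 0.7264 -0.0193  0.0132] [0.6877 0.0601 0.077 ]
clip_last_top 0.74 [190.1 321.5] [ 0.5647 -0.1023  0.0368] [ 0.5473 -0.047   0.077 ]
clip_last_top 0.39 [173.8 294.8] [ 0.6686 -0.1319  0.0611] [ 0.6595 -0.1087  0.077 ]
box 0.94 [191.1 324.1] [ 0.5552 -0.1007  0.036 ] [ 0.5703 -0.1502  0.    ]
box 0.33 [171.8 297.5] [ 0.6568 -0.1269  0.0744] [ 0.6989 -0.2364  0.    ]
box_done 0.94 [259.5 293.6] [0.5319 0.2432 0.0461] [0.5502 0.1979 0.    ]
box [(0.69, array([323., 181.,  58.,  45.]))]
box_done [(0.65, array([299., 250.,  78.,  54.]))]
```

```bash
python3 - <<'E'
import cv2
a=cv2.imread("pics/scene0.png");b=cv2.imread("pics/side0.png")
cv2.imwrite("pics/v1.png",cv2.resize(a[160:330,180:440],None,fx=3,fy=3,interpolation=cv2.INTER_CUBIC))
cv2.imwrite("pics/v2.png",cv2.resize(b[130:310,200:440],None,fx=3,fy=3,interpolation=cv2.INTER_CUBIC))
E
```

```text
(no output)
```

View pics/v1.png

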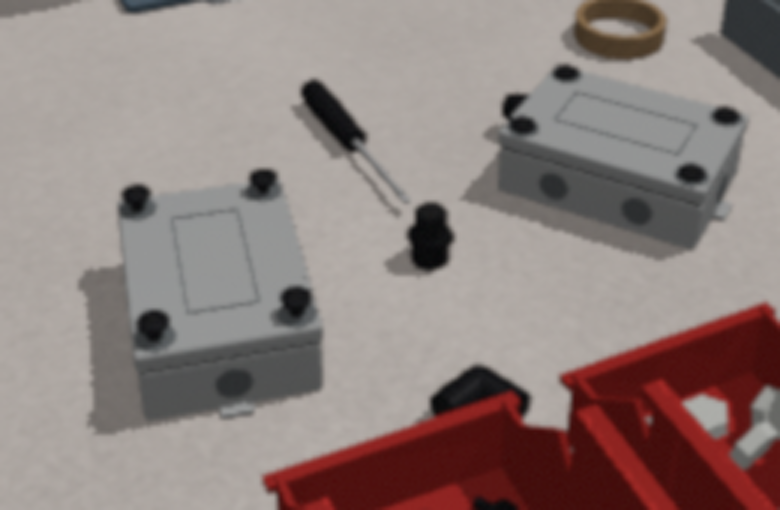

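View pics/v2.png

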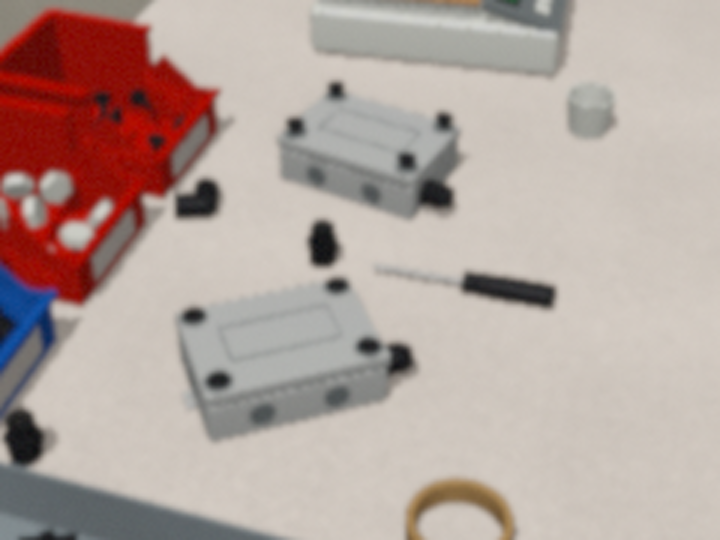

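The box to finish is the one on the right, at about (0.58, -0.17). Its clips stand proud at scene-crop (262,181), (153,325), (135,198) and (295,300). In the side crop its gland is at (432,193), next to the clip at (405,160). The finished box is on the left with flat clips.

```bash
python3 - <<'E'
from h import *
np.set_printoptions(precision=4,suppress=True)
s=monitor.read_state(); M=R.from_rotvec(s["orientation"]).as_matrix(); print(M)
p=s["ee_pos"]; t=np.array([.56,-.18,.25]); print("tool shift",M.T@(t-p), (M.T@(t-p))/.15)
c,E=cap("scene")
rr,cc=np.mgrid[0:400:3,0:640:3]; z=c["z_map"][::3,::3]
K=c["intrinsics"]; P=np.stack([(cc-K[0,2])/K[0,0]*z,-(rr-K[1,2])/K[1,1]*z,-z],-1)@E[:3,:3].T+E[:3,3]
P=P[z>0]; d=t[:2]-p[:2]; L=np.linalg.norm(d); d/=L
q=P[:,:2]-p[:2]; a=q@d; b=abs(q[:,0]*d[1]-q[:,1]*d[0]); m=(a>0.03)&(a<L+.05)&(b<.13)
for i in range(12):
    k=m&(a>L*i/12)&(a<=L*(i+1)/12); print(i,P[k,2].max() if k.any() else None)
c,E=cap("wrist"); print(c["hand_eye"])
E
```

```text
[[ 0.9536  0.3011 -0.    ]
 [ 0.3011 -0.9536 -0.    ]
 [-0.      0.     -1.    ]]
tool shift [ 0.4799 -0.3098 -0.0113] [ 3.199  -2.065  -0.0753]
0 0.34769827699961353
1 0.34831984313540043
2 0.004409263276659137
3 0.00434466406938927
4 0.07112747186851553
5 0.08242593718060942
6 0.09411640826776413
7 0.09742283032133148
8 0.0050749661713805905
9 0.005395491660181273
10 0.0795764718083497
11 0.0766291665820128
[[ 0.0009  0.961   0.2765  0.0715]
 [ 1.     -0.0008 -0.0005  0.0001]
 [-0.0002  0.2765 -0.961  -0.1456]
 [ 0.      0.      0.      1.    ]]
```

Call:
{"name": "apply_moves", "arguments": {"rows": [{"tx":0.26,"ty":-0.17,"tz":-0.08,"claw":1},{"tx":0.26,"ty":-0.17,"claw":1},{"tx":0.26,"ty":-0.17,"claw":1},{"tx":0.26,"ty":-0.17,"claw":1},{"tx":0.26,"ty":-0.17,"claw":1},{"tx":0.26,"ty":-0.17,"claw":1},{"tx":0.26,"ty":-0.17,"claw":1},{"tx":0.26,"ty":-0.17,"claw":1},{"tx":0.26,"ty":-0.17,"claw":1},{"tx":0.26,"ty":-0.17,"claw":1},{"tx":0.26,"ty":-0.17,"claw":1},{"tx":0.26,"ty":-0.17,"claw":1}]}}

```text
schema error: expected keys tx, ty, tz, rx, ry, rz, claw
```

Call:
{"name": "apply_moves", "arguments": {"rows": [{"claw":1},{"claw":1},{"claw":1}]}}

```text
schema error: expected keys tx, ty, tz, rx, ry, rz, claw
```

```bash
cat > m.py <<'E'
from h import *
import sys
np.set_printoptions(precision=4,suppress=True)
s=monitor.read_state(); print(s["time_s"],s["ee_pos"],s["orientation"],s["ft_force"],s["width"])
c,E=cap("wrist"); save(c,sys.argv[1]); print(E[:3,3])
for t in CL:
    for m in models.mark_of("wrist",t)[:3]:
        r,k=m["pixel"]; print(t,round(m["confidence"],2),np.array([r,k]),depth_pt(c,E,r,k),at_z(c,E,r,k,.077))
E
python3 m.py w1.png
```

```text
1.0 [ 0.1957 -0.6198  0.2387] [ 3.1049  0.4785 -0.    ] [ 0.5382  0.2634 -0.2825] 0.9975552473643121
[ 0.2639 -0.5984  0.3843]
```

View pics/w1.png

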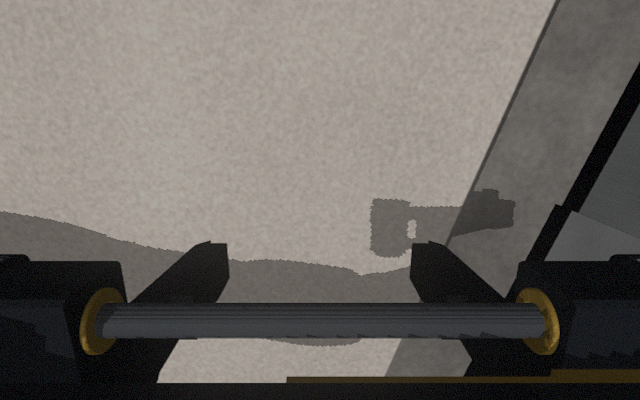

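Every row needs all seven keys. This picture shows only the bare bench and the open fingers, because the arm hasn't moved yet.

Call:
{"name": "apply_moves", "arguments": {"rows": [{"tx":0.26,"ty":-0.17,"tz":-0.08,"rx":0,"ry":0,"rz":0,"claw":1},{"tx":0.26,"ty":-0.17,"tz":0,"rx":0,"ry":0,"rz":0,"claw":1},{"tx":0.26,"ty":-0.17,"tz":0,"rx":0,"ry":0,"rz":0,"claw":1},{"tx":0.26,"ty":-0.17,"tz":0,"rx":0,"ry":0,"rz":0,"claw":1},{"tx":0.26,"ty":-0.17,"tz":0,"rx":0,"ry":0,"rz":0,"claw":1},{"tx":0.26,"ty":-0.17,"tz":0,"rx":0,"ry":0,"rz":0,"claw":1},{"tx":0.26,"ty":-0.17,"tz":0,"rx":0,"ry":0,"rz":0,"claw":1},{"tx":0.26,"ty":-0.17,"tz":0,"rx":0,"ry":0,"rz":0,"claw":1},{"tx":0.26,"ty":-0.17,"tz":0,"rx":0,"ry":0,"rz":0,"claw":1},{"tx":0.2,"ty":-0.15,"tz":0,"rx":0,"ry":0,"rz":0,"claw":1},{"tx":0.1,"ty":-0.1,"tz":0,"rx":0,"ry":0,"rz":0,"claw":1},{"tx":0,"ty":0,"tz":0,"rx":0,"ry":0,"rz":0,"claw":1}]}}

```text
time_s: 2.45
ee_pos: [0.4949, -0.2422, 0.2508]
orientation: [-3.102, -0.488, -0.002]
ft_force: [-0.2, -0.1, -0.4]
width: 0.005
gripper_force: 0.0
```

Call:
{"name": "apply_moves", "arguments": {"rows": [{"tx":0,"ty":0,"tz":0,"rx":0,"ry":0,"rz":0,"claw":1},{"tx":0,"ty":0,"tz":0,"rx":0,"ry":0,"rz":0,"claw":1}]}}

```text
time_s: 2.65
ee_pos: [0.4919, -0.2479, 0.2507]
orientation: [3.105, 0.474, -0.001]
ft_force: [-0.0, -0.0, -0.2]
width: 0.002
gripper_force: 0.0
```

```bash
python3 m.py w2.png
```

```text
2.65 [ 0.4919 -0.2479  0.2507] [ 3.1048  0.4744 -0.0011] [-0.0432 -0.0432 -0.1648] 0.00230423287624152
[ 0.5603 -0.2265  0.3962]
clip_gland_top 0.65 [112.9 185.8] [ 0.5176 -0.1095  0.0748] [ 0.5179 -0.1103  0.077 ]
clip_diagonal_top 0.92 [ 13.1 346. ] [ 0.6412 -0.2257  0.0761] [ 0.641  -0.2257  0.077 ]
clip_gland_end_top 0.89 [157.4 274.3] [ 0.5025 -0.1997  0.077 ] [ 0.5025 -0.1997  0.077 ]
```

View pics/w2.png

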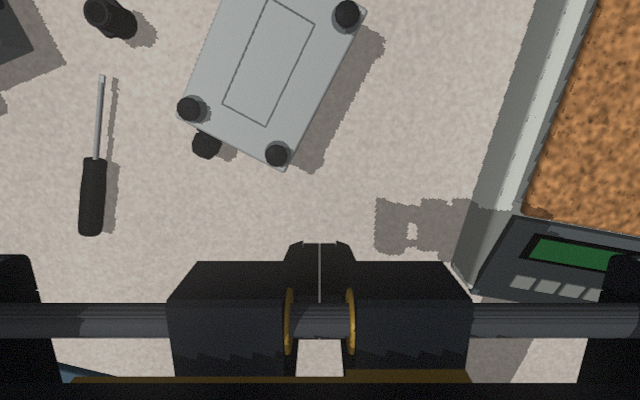

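Looking down, the picture shows the gland at (207,145), with the gland clip at (190,109), the gland-end clip at (277,154) and the diagonal clip at (347,13). The networks agree with that. The wrist and scene positions differ by up to 8 mm, so I'll hover over the gland clip and check from more views.

Call:
{"name": "apply_moves", "arguments": {"rows": [{"tx":0.12,"ty":-0.2,"tz":0.2,"rx":0,"ry":0,"rz":0,"claw":1},{"tx":0.12,"ty":-0.2,"tz":0.2,"rx":0,"ry":0,"rz":0,"claw":1},{"tx":0.12,"ty":-0.2,"tz":0.2,"rx":0,"ry":0,"rz":0,"claw":1},{"tx":0.11,"ty":-0.2,"tz":0.2,"rx":0,"ry":0,"rz":0,"claw":1},{"tx":0,"ty":0,"tz":0,"rx":0,"ry":0,"rz":0,"claw":1},{"tx":0,"ty":0,"tz":0,"rx":0,"ry":0,"rz":0,"claw":1}]}}

```text
time_s: 3.5
ee_pos: [0.5238, -0.11, 0.1303]
orientation: [-3.104, -0.481, 0.002]
ft_force: [0.9, -0.9, 1.1]
width: 0.012
gripper_force: 0.0
```

```bash
python3 m.py w3.png; cat > m2.py <<'E'
from h import *
import sys
np.set_printoptions(precision=4,suppress=True)
w=imaging.capture("wrist"); print("tcp in wrist",proj(w,np.array(w["hand_eye"]),[0,0,0]))
ims=[]
for n in ("scene","side"):
    c,E=cap(n); s=monitor.read_state(); u=proj(c,E,s["ee_pos"]); print(n,s["ee_pos"],u)
    for t in CL:
        for m in models.mark_of(n,t)[:2]:
            r,k=m["pixel"]; print(t,round(m["confidence"],2),np.array([r,k]),depth_pt(c,E,r,k),at_z(c,E,r,k,.077))
    im=c["pixels"][:,:,::-1].copy(); x,y=int(u[0]),int(u[1])
    k=im[y-45:y+55,x-55:x+45]; k=cv2.resize(k,None,fx=4,fy=4,interpolation=cv2.INTER_CUBIC)
    v=(u-[x-55,y-45]+.5)*4; cv2.drawMarker(k,(int(v[0]),int(v[1])),(0,0,255),0,10,1); ims.append(k)
cv2.imwrite("pics/"+sys.argv[1],np.hstack(ims))
E
python3 m2.py v3.png
```

```text
3.5 [ 0.5238 -0.11    0.1303] [-3.1043 -0.4807  0.002 ] [ 0.9294 -0.8748  1.0635] 0.01202823555878085
[ 0.5921 -0.0885  0.2758]
clip_gland_top 0.57 [229.3 315.2] [ 0.5188 -0.1092  0.0751] [ 0.5195 -0.109   0.077 ]
clip_diagonal_top 0.71 [ 93.9 573.1] [ 0.6425 -0.2243  0.0771] [ 0.6426 -0.2244  0.077 ]
clip_last_top 0.71 [ 13.5 439.1] [ 0.6573 -0.1354  0.0765] [ 0.6572 -0.1352  0.077 ]
tcp in wrist [318.6517 261.3368]
scene [ 0.5243 -0.1114  0.1314] [265.7314 198.1125]
clip_gland_top 0.63 [217.5 266.7] [ 0.5212 -0.1113  0.0785] [ 0.5192 -0.1107  0.077 ]
clip_diagonal_top 0.65 [265.4 229.4] [ 0.6394 -0.228   0.0786] [ 0.6376 -0.2277  0.077 ]
clip_gland_end_top 0.55 [222.8 225.6] [ 0.5032 -0.1984  0.0787] [ 0.5008 -0.198   0.077 ]
clip_last_top 0.66 [257.8 279.5] [ 0.6593 -0.1341  0.079 ] [ 0.6571 -0.1333  0.077 ]
side [ 0.524  -0.1105  0.1308] [334.8248 166.5699]
clip_gland_top 0.48 [182.3 337.2] [ 0.514  -0.1086  0.0745] [ 0.513  -0.1049  0.077 ]
clip_gland_top 0.18 [201.4 264.9] [ 0.7304 -0.0162  0.012 ] [0.6908 0.0644 0.077 ]
clip_diagonal_top 0.46 [154.2 310.1] [ 0.6973 -0.3723 -0.0009] [ 0.6534 -0.2458  0.077 ]
clip_gland_end_top 0.46 [167.7 351.7] [ 0.5192 -0.3266  0.0002] [ 0.4913 -0.2057  0.077 ]
clip_last_top 0.36 [171.2 297.5] [ 0.6573 -0.1283  0.0758] [ 0.6567 -0.1266  0.077 ]
```

View pics/v3.png

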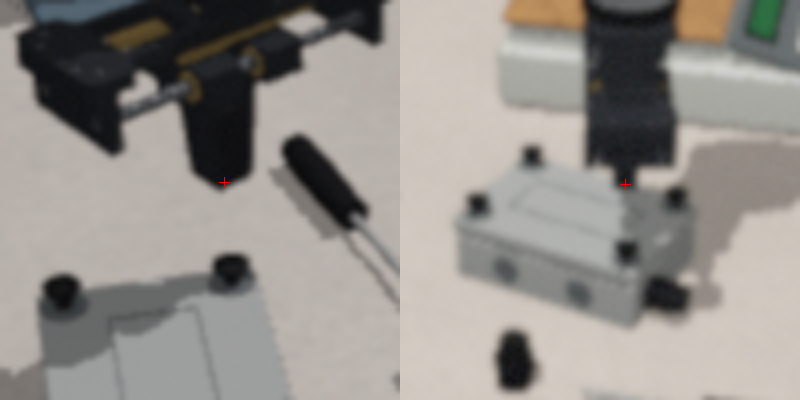

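View pics/w3.png

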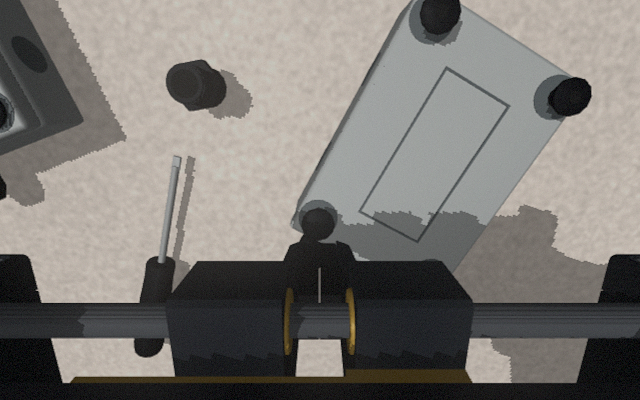

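The tip is centred over the gland clip to within about 5 mm: it shows at (318,222) in the wrist view, and the side views agree. All cameras give gland (.5195,-.110), diagonal (.6405,-.226), gland end (.5025,-.199) and last (.6575,-.135). Spacings come out at 91 x 140 mm against 92 x 140 expected. I'll descend gently.

Call:
{"name": "apply_moves", "arguments": {"rows": [{"tx":-0.03,"ty":-0.01,"tz":0.15,"rx":0,"ry":0,"rz":0,"claw":1},{"tx":0,"ty":0,"tz":0.13,"rx":0,"ry":0,"rz":0,"claw":1},{"tx":0,"ty":0,"tz":0.02,"rx":0,"ry":0,"rz":0,"claw":1},{"tx":0,"ty":0,"tz":0.02,"rx":0,"ry":0,"rz":0,"claw":1},{"tx":0,"ty":0,"tz":0.02,"rx":0,"ry":0,"rz":0,"claw":1},{"tx":0,"ty":0,"tz":0.02,"rx":0,"ry":0,"rz":0,"claw":1}]}}

```text
time_s: 4.9
ee_pos: [0.52, -0.1104, 0.0773]
orientation: [3.104, 0.478, 0.002]
ft_force: [-0.3, -0.7, -0.6]
width: 0.001
gripper_force: 0.0
```

Call:
{"name": "apply_moves", "arguments": {"rows": [{"tx":0,"ty":0,"tz":0,"rx":0,"ry":0,"rz":0,"claw":1}]}}

```text
time_s: 5.0
ee_pos: [0.5194, -0.1103, 0.0768]
orientation: [3.105, 0.478, 0.0]
ft_force: [0.8, 0.4, -0.7]
width: -0.0
gripper_force: 0.0
```

Call:
{"name": "apply_moves", "arguments": {"rows": [{"tx":0,"ty":0,"tz":0.013,"rx":0,"ry":0,"rz":0,"claw":1},{"tx":0,"ty":0,"tz":0.013,"rx":0,"ry":0,"rz":0,"claw":1},{"tx":0,"ty":0,"tz":0.013,"rx":0,"ry":0,"rz":0,"claw":1},{"tx":0,"ty":0,"tz":0.013,"rx":0,"ry":0,"rz":0,"claw":1}]}}

```text
time_s: 5.4
ee_pos: [0.5196, -0.1103, 0.069]
orientation: [3.105, 0.478, 0.001]
ft_force: [0.8, 0.3, 3.3]
width: 0.004
gripper_force: 1.6
```

Call:
{"name": "apply_moves", "arguments": {"rows": [{"tx":0,"ty":0,"tz":0.01,"rx":0,"ry":0,"rz":0,"claw":1}]}}

```text
time_s: 5.5
ee_pos: [0.5197, -0.1104, 0.0674]
orientation: [3.105, 0.478, 0.001]
ft_force: [1.0, 0.0, 3.2]
width: 0.006
gripper_force: 1.6
```

Call:
{"name": "apply_moves", "arguments": {"rows": [{"tx":0,"ty":0,"tz":0.007,"rx":0,"ry":0,"rz":0,"claw":1}]}}

```text
time_s: 5.6
ee_pos: [0.5197, -0.1103, 0.0664]
orientation: [3.105, 0.479, 0.001]
ft_force: [-1.3, 0.5, 12.0]
width: 0.001
gripper_force: 6.2
```

Call:
{"name": "apply_moves", "arguments": {"rows": [{"tx":0,"ty":0,"tz":0.002,"rx":0,"ry":0,"rz":0,"claw":1},{"tx":0,"ty":0,"tz":0,"rx":0,"ry":0,"rz":0,"claw":1}]}}

```text
time_s: 5.8
ee_pos: [0.5197, -0.1103, 0.0664]
orientation: [3.105, 0.479, 0.001]
ft_force: [-0.3, -0.8, 5.3]
width: 0.005
gripper_force: 3.2
```

Call:
{"name": "apply_moves", "arguments": {"rows": [{"tx":0,"ty":0,"tz":0.004,"rx":0,"ry":0,"rz":0,"claw":1},{"tx":0,"ty":0,"tz":0,"rx":0,"ry":0,"rz":0,"claw":1}]}}

```text
time_s: 6.0
ee_pos: [0.5197, -0.1103, 0.0663]
orientation: [3.105, 0.478, 0.001]
ft_force: [-1.9, -0.4, 12.5]
width: 0.002
gripper_force: 6.5
```

Call:
{"name": "apply_moves", "arguments": {"rows": [{"tx":0,"ty":0,"tz":-0.2,"rx":0,"ry":0,"rz":0,"claw":1},{"tx":0.134,"ty":0.244,"tz":0,"rx":0,"ry":0,"rz":0,"claw":1},{"tx":0.134,"ty":0.244,"tz":0,"rx":0,"ry":0,"rz":0,"claw":1},{"tx":0.134,"ty":0.244,"tz":0,"rx":0,"ry":0,"rz":0,"claw":1},{"tx":0.134,"ty":0.244,"tz":0,"rx":0,"ry":0,"rz":0,"claw":1},{"tx":0,"ty":0,"tz":0,"rx":0,"ry":0,"rz":0,"claw":1},{"tx":0,"ty":0,"tz":0,"rx":0,"ry":0,"rz":0,"claw":1},{"tx":0,"ty":0,"tz":0,"rx":0,"ry":0,"rz":0,"claw":1}]}}

```text
time_s: 6.8
ee_pos: [0.6388, -0.2241, 0.0947]
orientation: [-3.103, -0.48, 0.003]
ft_force: [0.2, 0.5, -0.3]
width: 0.004
gripper_force: 0.0
```

```bash
python3 m.py w4.png; python3 m2.py v4.png
```

```text
6.8 [ 0.6388 -0.2241  0.0947] [-3.103  -0.4801  0.0029] [ 0.2424  0.4595 -0.3031] 0.00445286982735007
[ 0.7073 -0.2028  0.2402]
clip_gland_top 0.89 [355.4  89.6] [ 0.519  -0.11    0.0659] [ 0.531  -0.1159  0.077 ]
clip_diagonal_top 0.97 [238.7 322.8] [ 0.6432 -0.2249  0.0758] [ 0.6437 -0.2248  0.077 ]
clip_last_top 0.76 [163.8 158.6] [ 0.657  -0.135   0.0771] [ 0.657  -0.1349  0.077 ]
tcp in wrist [318.6488 261.3358]
scene [ 0.6399 -0.2253  0.0956] [229.9619 258.3274]
clip_gland_top 0.61 [219.7 270. ] [ 0.5223 -0.1044  0.0711] [ 0.53   -0.1069  0.077 ]
clip_gland_top 0.49 [207.9 298.8] [0.4327 0.002  0.0166] [ 0.5141 -0.0316  0.077 ]
clip_diagonal_top 0.49 [265.4 229.2] [ 0.6389 -0.2283  0.0783] [ 0.6374 -0.2281  0.077 ]
clip_last_top 0.61 [259.2 280. ] [ 0.6627 -0.1344  0.0783] [ 0.6613 -0.1339  0.077 ]
side [ 0.64   -0.2257  0.0955] [311.838  152.9856]
clip_gland_top 0.49 [183.8 334.2] [ 0.5241 -0.1097  0.0657] [ 0.5197 -0.0936  0.077 ]
clip_diagonal_top 0.35 [156.1 311. ] [ 0.6897 -0.361  -0.0017] [ 0.6461 -0.2344  0.077 ]
clip_gland_end_top 0.49 [169.2 347.2] [ 0.5039 -0.1944  0.0752] [ 0.5032 -0.1917  0.077 ]
clip_last_top 0.46 [169.8 298.1] [ 0.6567 -0.1325  0.079 ] [ 0.6578 -0.1354  0.077 ]
clip_last_top 0.46 [173.5 394.7] [ 0.3588 -0.3179  0.013 ] [ 0.347  -0.2163  0.077 ]
```

View pics/v4.png

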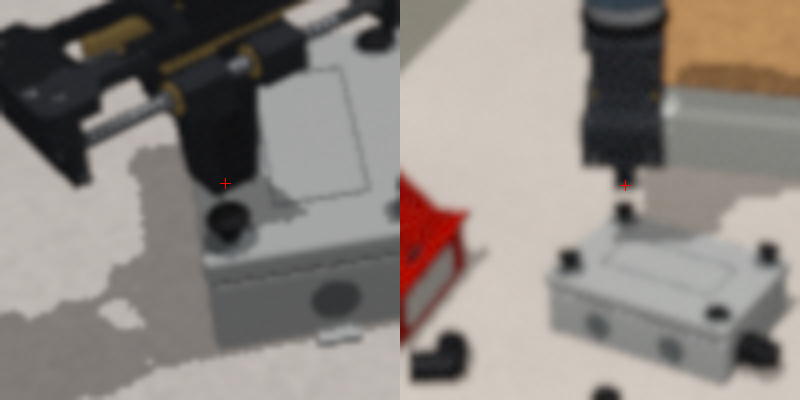

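The gland clip is now down at 0.066 m and the box hasn't moved. The tip is over the diagonal clip, just above it in both crops, so I'll press it.

Call:
{"name": "apply_moves", "arguments": {"rows": [{"tx":0,"ty":0,"tz":0.1,"rx":0,"ry":0,"rz":0,"claw":1},{"tx":0,"ty":0,"tz":0.02,"rx":0,"ry":0,"rz":0,"claw":1},{"tx":0,"ty":0,"tz":0.013,"rx":0,"ry":0,"rz":0,"claw":1},{"tx":0,"ty":0,"tz":0.013,"rx":0,"ry":0,"rz":0,"claw":1},{"tx":0,"ty":0,"tz":0.013,"rx":0,"ry":0,"rz":0,"claw":1},{"tx":0,"ty":0,"tz":0.013,"rx":0,"ry":0,"rz":0,"claw":1},{"tx":0,"ty":0,"tz":0.01,"rx":0,"ry":0,"rz":0,"claw":1}]}}

```text
time_s: 8.3
ee_pos: [0.6398, -0.2256, 0.068]
orientation: [-3.105, -0.479, 0.001]
ft_force: [-3.0, 1.3, 2.2]
width: 0.003
gripper_force: 1.6
```

Call:
{"name": "apply_moves", "arguments": {"rows": [{"tx":0,"ty":0,"tz":0.006,"rx":0,"ry":0,"rz":0,"claw":1}]}}

```text
time_s: 8.4
ee_pos: [0.6399, -0.2256, 0.0671]
orientation: [-3.105, -0.478, 0.0]
ft_force: [-2.6, 1.4, 3.6]
width: 0.008
gripper_force: 1.5
```

Call:
{"name": "apply_moves", "arguments": {"rows": [{"tx":0,"ty":0,"tz":0.005,"rx":0,"ry":0,"rz":0,"claw":1},{"tx":0,"ty":0,"tz":0,"rx":0,"ry":0,"rz":0,"claw":1}]}}

```text
time_s: 8.6
ee_pos: [0.6402, -0.2257, 0.0665]
orientation: [3.105, 0.478, 0.001]
ft_force: [-1.8, -0.3, 2.5]
width: 0.003
gripper_force: 1.2
```

Call:
{"name": "apply_moves", "arguments": {"rows": [{"tx":0,"ty":0,"tz":0.004,"rx":0,"ry":0,"rz":0,"claw":1}]}}

```text
time_s: 8.7
ee_pos: [0.6403, -0.2257, 0.0665]
orientation: [3.105, 0.478, 0.001]
ft_force: [-4.3, 1.2, 9.7]
width: 0.005
gripper_force: 5.1
```

Call:
{"name": "apply_moves", "arguments": {"rows": [{"tx":0,"ty":0,"tz":0.003,"rx":0,"ry":0,"rz":0,"claw":1},{"tx":0,"ty":0,"tz":0,"rx":0,"ry":0,"rz":0,"claw":1}]}}

```text
time_s: 8.9
ee_pos: [0.6403, -0.2257, 0.0665]
orientation: [3.105, 0.478, 0.001]
ft_force: [-4.6, 1.4, 9.9]
width: 0.008
gripper_force: 4.8
```

Call:
{"name": "apply_moves", "arguments": {"rows": [{"tx":0,"ty":0,"tz":-0.2,"rx":0,"ry":0,"rz":0,"claw":1},{"tx":-0.274,"ty":-0.149,"tz":0,"rx":0,"ry":0,"rz":0,"claw":1},{"tx":-0.274,"ty":-0.149,"tz":0,"rx":0,"ry":0,"rz":0,"claw":1},{"tx":-0.274,"ty":-0.149,"tz":0,"rx":0,"ry":0,"rz":0,"claw":1},{"tx":0,"ty":0,"tz":0,"rx":0,"ry":0,"rz":0,"claw":1},{"tx":0,"ty":0,"tz":0,"rx":0,"ry":0,"rz":0,"claw":1},{"tx":0,"ty":0,"tz":0,"rx":0,"ry":0,"rz":0,"claw":1}]}}

```text
time_s: 9.6
ee_pos: [0.5045, -0.1992, 0.096]
orientation: [3.104, 0.479, 0.005]
ft_force: [-0.2, -0.1, 0.5]
width: 0.005
gripper_force: 0.0
```

```bash
python3 m.py w5.png; python3 m2.py v5.png|grep -v side
```

```text
9.6 [ 0.5045 -0.1992  0.096 ] [3.1038 0.4786 0.0048] [-0.215  -0.0719  0.5466] 0.004922138131067335
[ 0.5722 -0.1777  0.2418]
clip_gland_top 0.78 [165.4 165.6] [ 0.5195 -0.109   0.0664] [ 0.5227 -0.1131  0.077 ]
clip_gland_end_top 0.84 [246.9 320.2] [ 0.5137 -0.1971  0.1004] [ 0.504  -0.2003  0.077 ]
tcp in wrist [318.6496 261.336 ]
scene [ 0.5027 -0.1989  0.0954] [224.4843 216.4639]
clip_gland_top 0.39 [219.  268.8] [ 0.5131 -0.1042  0.067 ] [ 0.5264 -0.1084  0.077 ]
clip_diagonal_top 0.49 [272.4 231.6] [ 0.6472 -0.2272  0.0669] [ 0.6582 -0.2293  0.077 ]
clip_diagonal_top 0.39 [228.  154.6] [ 0.3851 -0.3385  0.0277] [ 0.4566 -0.3391  0.077 ]
clip_gland_end_top 0.44 [223.9 222.1] [ 0.504  -0.2063  0.0787] [ 0.5016 -0.2059  0.077 ]
clip_last_top 0.57 [255.9 278.7] [ 0.6531 -0.1334  0.0788] [ 0.6511 -0.1327  0.077 ]
clip_last_top 0.52 [270.6 230.8] [ 0.644  -0.2276  0.0691] [ 0.6528 -0.2293  0.077 ]
clip_gland_top 0.53 [182.1 336.1] [ 0.5235 -0.1303  0.0595] [ 0.5166 -0.1049  0.077 ]
clip_gland_top 0.42 [199.1 264.8] [ 0.7324 -0.0209  0.0176] [0.6958 0.0536 0.077 ]
clip_diagonal_top 0.39 [158.4 307.1] [ 0.699  -0.3419 -0.003 ] [ 0.6539 -0.2152  0.077 ]
clip_diagonal_top 0.28 [229.9 356.8] [0.4133 0.0158 0.0002] [0.3946 0.1069 0.077 ]
clip_gland_end_top 0.38 [168.7 349. ] [ 0.4983 -0.1965  0.0771] [ 0.4983 -0.1967  0.077 ]
clip_last_top 0.62 [157.7 309.9] [ 0.6887 -0.3449  0.0004] [ 0.6462 -0.2228  0.077 ]
```

The diagonal clip now sits at about 0.067 m and the box is in place. The tip is over the gland-end clip, so I'll press that one.

Call:
{"name": "apply_moves", "arguments": {"rows": [{"tx":0,"ty":0,"tz":0.1,"rx":0,"ry":0,"rz":0,"claw":1},{"tx":0,"ty":0,"tz":0.02,"rx":0,"ry":0,"rz":0,"claw":1},{"tx":0,"ty":0,"tz":0.013,"rx":0,"ry":0,"rz":0,"claw":1},{"tx":0,"ty":0,"tz":0.013,"rx":0,"ry":0,"rz":0,"claw":1},{"tx":0,"ty":0,"tz":0.013,"rx":0,"ry":0,"rz":0,"claw":1},{"tx":0,"ty":0,"tz":0.013,"rx":0,"ry":0,"rz":0,"claw":1},{"tx":0,"ty":0,"tz":0.01,"rx":0,"ry":0,"rz":0,"claw":1}]}}

```text
time_s: 11.1
ee_pos: [0.5019, -0.1987, 0.068]
orientation: [-3.105, -0.479, 0.001]
ft_force: [-2.6, 1.1, 2.0]
width: 0.005
gripper_force: 1.6
```

Call:
{"name": "apply_moves", "arguments": {"rows": [{"tx":0,"ty":0,"tz":0.006,"rx":0,"ry":0,"rz":0,"claw":1},{"tx":0,"ty":0,"tz":0.005,"rx":0,"ry":0,"rz":0,"claw":1},{"tx":0,"ty":0,"tz":0,"rx":0,"ry":0,"rz":0,"claw":1}]}}

```text
time_s: 11.4
ee_pos: [0.5025, -0.1989, 0.0665]
orientation: [3.105, 0.479, 0.001]
ft_force: [0.8, -0.2, -0.3]
width: 0.001
gripper_force: 0.0
```

Call:
{"name": "apply_moves", "arguments": {"rows": [{"tx":0,"ty":0,"tz":0.004,"rx":0,"ry":0,"rz":0,"claw":1},{"tx":0,"ty":0,"tz":0,"rx":0,"ry":0,"rz":0,"claw":1}]}}

```text
time_s: 11.6
ee_pos: [0.5027, -0.199, 0.0664]
orientation: [3.104, 0.478, 0.001]
ft_force: [-2.3, 1.5, 6.8]
width: 0.004
gripper_force: 3.6
```

Call:
{"name": "apply_moves", "arguments": {"rows": [{"tx":0,"ty":0,"tz":0.004,"rx":0,"ry":0,"rz":0,"claw":1},{"tx":0,"ty":0,"tz":0,"rx":0,"ry":0,"rz":0,"claw":1}]}}

```text
time_s: 11.8
ee_pos: [0.5027, -0.199, 0.0663]
orientation: [3.104, 0.478, 0.001]
ft_force: [-4.7, 0.8, 13.3]
width: 0.002
gripper_force: 6.6
```

Call:
{"name": "apply_moves", "arguments": {"rows": [{"tx":0,"ty":0,"tz":-0.2,"rx":0,"ry":0,"rz":0,"claw":1},{"tx":0.278,"ty":-0.024,"tz":0,"rx":0,"ry":0,"rz":0,"claw":1},{"tx":0.278,"ty":-0.024,"tz":0,"rx":0,"ry":0,"rz":0,"claw":1},{"tx":0.278,"ty":-0.024,"tz":0,"rx":0,"ry":0,"rz":0,"claw":1},{"tx":0.278,"ty":-0.024,"tz":0,"rx":0,"ry":0,"rz":0,"claw":1},{"tx":0,"ty":0,"tz":0,"rx":0,"ry":0,"rz":0,"claw":1},{"tx":0,"ty":0,"tz":0,"rx":0,"ry":0,"rz":0,"claw":1},{"tx":0,"ty":0,"tz":0,"rx":0,"ry":0,"rz":0,"claw":1}]}}

```text
time_s: 12.6
ee_pos: [0.656, -0.136, 0.0949]
orientation: [3.105, 0.477, -0.002]
ft_force: [-0.3, 0.1, -0.2]
width: 0.007
gripper_force: 0.0
```

```bash
python3 m.py w6.png; python3 m2.py v6.png|grep -v side|head -8
```

```text
12.6 [ 0.656  -0.136   0.0949] [ 3.1046  0.4768 -0.0017] [-0.3128  0.0635 -0.2331] 0.006772991713171547
[ 0.7244 -0.1146  0.2404]
clip_diagonal_top 0.62 [300.5 453.7] [ 0.6965 -0.152   0.1814] [ 0.6474 -0.2182  0.077 ]
clip_last_top 0.61 [244.1 318.6] [ 0.6646 -0.1333  0.095 ] [ 0.6572 -0.1356  0.077 ]
tcp in wrist [318.6499 261.3365]
scene [ 0.6567 -0.1353  0.0955] [278.0809 250.6915]
clip_diagonal_top 0.74 [265.9 257.4] [ 0.6452 -0.1755  0.0622] [ 0.6613 -0.1799  0.077 ]
clip_diagonal_top 0.6 [268.8 227.7] [ 0.635  -0.2313  0.0676] [ 0.6455 -0.2332  0.077 ]
clip_gland_end_top 0.57 [227.8 226.2] [ 0.6508 -0.2267  0.1754] [ 0.5189 -0.2016  0.077 ]
clip_last_top 0.55 [255.6 275.2] [ 0.6498 -0.1394  0.0791] [ 0.6474 -0.1386  0.077 ]
clip_diagonal_top 0.46 [158.  311.1] [ 0.6839 -0.345  -0.0001] [ 0.6416 -0.2222  0.077 ]
clip_gland_end_top 0.6 [174.1 349.3] [ 0.4942 -0.1879  0.0616] [ 0.4887 -0.1645  0.077 ]
```

Call:
{"name": "apply_moves", "arguments": {"rows": [{"tx":0,"ty":0,"tz":0.1,"rx":0,"ry":0,"rz":0,"claw":1},{"tx":0,"ty":0,"tz":0.02,"rx":0,"ry":0,"rz":0,"claw":1},{"tx":0,"ty":0,"tz":0.013,"rx":0,"ry":0,"rz":0,"claw":1},{"tx":0,"ty":0,"tz":0.013,"rx":0,"ry":0,"rz":0,"claw":1},{"tx":0,"ty":0,"tz":0.013,"rx":0,"ry":0,"rz":0,"claw":1},{"tx":0,"ty":0,"tz":0.013,"rx":0,"ry":0,"rz":0,"claw":1},{"tx":0,"ty":0,"tz":0.01,"rx":0,"ry":0,"rz":0,"claw":1}]}}

```text
time_s: 14.1
ee_pos: [0.6566, -0.1348, 0.0678]
orientation: [-3.105, -0.479, 0.001]
ft_force: [-2.4, 0.9, 2.9]
width: 0.008
gripper_force: 1.6
```

Call:
{"name": "apply_moves", "arguments": {"rows": [{"tx":0,"ty":0,"tz":0.006,"rx":0,"ry":0,"rz":0,"claw":1},{"tx":0,"ty":0,"tz":0.005,"rx":0,"ry":0,"rz":0,"claw":1},{"tx":0,"ty":0,"tz":0,"rx":0,"ry":0,"rz":0,"claw":1}]}}

```text
time_s: 14.4
ee_pos: [0.6569, -0.1349, 0.0665]
orientation: [-3.105, -0.478, 0.0]
ft_force: [-3.0, 0.7, 4.4]
width: 0.008
gripper_force: 2.3
```

Call:
{"name": "apply_moves", "arguments": {"rows": [{"tx":0,"ty":0,"tz":0.004,"rx":0,"ry":0,"rz":0,"claw":1},{"tx":0,"ty":0,"tz":0,"rx":0,"ry":0,"rz":0,"claw":1}]}}

```text
time_s: 14.6
ee_pos: [0.6569, -0.1349, 0.0665]
orientation: [3.105, 0.479, -0.0]
ft_force: [-4.8, 0.5, 8.7]
width: 0.006
gripper_force: 4.4
```

Call:
{"name": "apply_moves", "arguments": {"rows": [{"tx":0,"ty":0,"tz":0.002,"rx":0,"ry":0,"rz":0,"claw":1},{"tx":0,"ty":0,"tz":0,"rx":0,"ry":0,"rz":0,"claw":1},{"tx":0,"ty":0,"tz":-0.2,"rx":0,"ry":0,"rz":0,"claw":1},{"tx":0,"ty":0,"tz":-0.3,"rx":0,"ry":0,"rz":0,"claw":1},{"tx":0,"ty":0,"tz":-0.3,"rx":0,"ry":0,"rz":0,"claw":1},{"tx":-0.25,"ty":0,"tz":-0.2,"rx":0,"ry":0,"rz":0,"claw":1},{"tx":-0.3,"ty":0,"tz":0,"rx":0,"ry":0,"rz":0,"claw":1},{"tx":-0.3,"ty":0,"tz":0,"rx":0,"ry":0,"rz":0,"claw":1},{"tx":-0.3,"ty":0,"tz":0,"rx":0,"ry":0,"rz":0,"claw":1},{"tx":0,"ty":0,"tz":0,"rx":0,"ry":0,"rz":0,"claw":1},{"tx":0,"ty":0,"tz":0,"rx":0,"ry":0,"rz":0,"claw":1},{"tx":0,"ty":0,"tz":0,"rx":0,"ry":0,"rz":0,"claw":1}]}}

```text
time_s: 15.8
ee_pos: [0.4942, -0.1864, 0.2158]
orientation: [3.104, 0.48, 0.003]
ft_force: [0.5, 0.5, 0.4]
width: 0.007
gripper_force: 0.0
```

```bash
python3 m.py w7.png; python3 - <<'E'
from h import *
c,E=cap("scene"); save(c,"s7.png")
for p in ([.5195,-.11,.066],[.6405,-.226,.066],[.5025,-.199,.066],[.6575,-.135,.066]):
    u=proj(c,E,p); print(np.round(depth_pt(c,E,u[1],u[0]),4))
a=cv2.imread("pics/s7.png");cv2.imwrite("pics/v7.png",cv2.resize(a[160:330,180:440],None,fx=3,fy=3,interpolation=cv2.INTER_CUBIC))
E
```

```text
15.8 [ 0.4942 -0.1864  0.2158] [3.1043 0.4801 0.0034] [0.4728 0.5484 0.4313] 0.007445304724915453
[ 0.5621 -0.1649  0.3615]
clip_gland_top 0.66 [136.9 243.1] [ 0.5183 -0.109   0.0654] [ 0.52   -0.1112  0.077 ]
clip_diagonal_top 0.81 [ 33.1 420.7] [ 0.6422 -0.2259  0.0662] [ 0.6393 -0.2237  0.077 ]
clip_gland_end_top 0.8 [186.6 338.4] [ 0.5011 -0.2031  0.0652] [ 0.5035 -0.2016  0.077 ]
[ 0.5224 -0.1109  0.0682]
[ 0.6416 -0.2262  0.067 ]
[ 0.5035 -0.1992  0.0667]
[ 0.6588 -0.1355  0.0672]
```

View pics/v7.png

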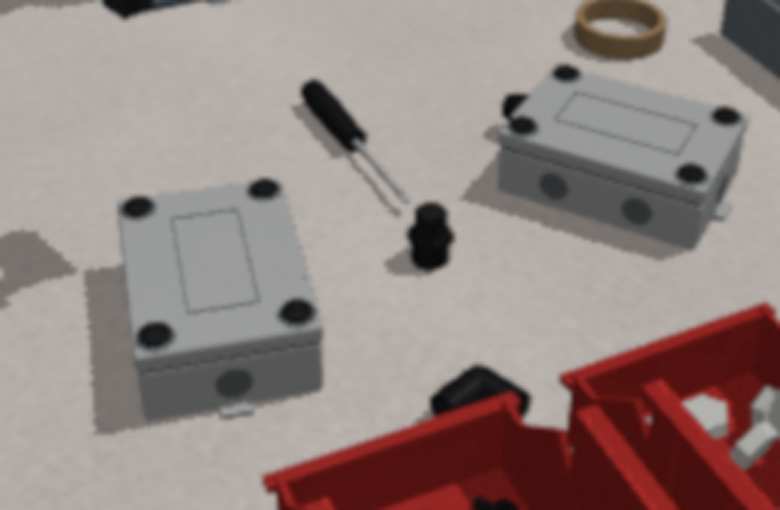

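All four clips, at (262,188), (153,335), (137,207) and (297,311), are flat like those on the finished box. The measured tops are 0.065–0.068 m. The box and the other things are where they were, and the arm is clear.

```bash
python3 -c "
from plant import hand_in
print(hand_in())"
```

```text
the job is handed in; nothing more can be done
None
```

I pressed all four clips home in the order asked; the last pictures show them flat at about 66 mm and the box unmoved. The job is handed in, but `hand_in()` returned no verdict.

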